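# Make up the Z-axis and extruder repair kits

## Robot

A 7-joint arm with a two-finger parallel gripper is mounted at the origin on the work surface. World frame = base frame: x ahead of the robot, y to its left, z up, the work surface at z = 0. Lengths are in m, angles in rad, forces in N, time in s.
With the tool pointing down it reaches from about 0.4 to 0.875 m from the base axis. Payload 6.5 kg.
Tool frame: the origin (TCP) lies at the very end of the fingers, on their centre line; the grasp point (between the pads) lies 19 mm behind it (robot.grip_depth is the distance from the TCP to the grasp point, in m); z points along the fingers, y is the line along which they close (so a half turn about z gives the same grasp; the last joint's range is limited). The gripper opens to 85 mm and grips with 20 to 120 N. Pads are 22 mm wide; open, the fingers measure 114 mm over their backs; the gripper's body (76 mm by 85 mm) begins 54 mm behind the grasp point. The pads swing forward as they close: fully open they stand 13 mm farther back than shut.
Start: joints at [-1.317, 0.536, -0.004, 1.538, 0.003, 1.067, -0.071], TCP at [0.204, 0.617, 0.231] pointing down, gripper open.
Joint ranges: [-2.7, 2.7], [-0.37, 2.16], [-1.27, 1.26], [0.24, 2.4], [-1.31, 4.45], [0.19, 1.91], [-2.76, 2.76]. Speed limits (rad/s): [2.39, 2.39, 3.14, 3.14, 3.14, 3.14, 3.14].

## Interface

Orientations are given as a unit quaternion [w, x, y, z].
In Python, from cell import robot gives the robot as it stands. Calls block until the motion is done:
- robot.move_to(position, orientation): joint-space move of the TCP to a pose.
- robot.move_l(position, frame=None, v=0.15): straight line of the TCP; frame=None keeps the orientation; v is the mean speed in m/s.
- robot.move_j(angles): joint-space move.
- robot.let_go() and robot.close(strength=None): open the fingers fully, or close them until they stop; strength is the grip in N (None keeps the last).
- robot.hold(seconds).
- robot.solve_ik(position, orientation): joint angles nearest the present ones, or None.
- robot.camera(name): name is "scene" or "top"; returns (picture, depth): 420x560x3 uint8, red, green, blue; 420x560 float32, m along the optical axis (not along the pixel's ray), 0 where there is no reading.
- robot.calibration(name): a dict with "fx", "fy", "cx", "cy" (pixels), "world_from_camera" (4x4, takes a point from camera to world coordinates). Camera axes: x right, y up, looking along -z (the intrinsics and any distortion apply to the point x, -y, -z); pixel columns grow to the right and rows downward; lengths in m; the calibration is good to about 2 mm. A picture is of the moment at which its call begins. calibration takes no time and is no camera call.
A pose or a line that the arm cannot do raises robot.Unreachable and nothing moves.
- robot.close_job(): hands the job in; it is judged then, once.
Readings, each from a call of its own:
- robot.read_t(): time.
- robot.read_joint_pos(): joint angles.
- robot.read_joint_vel(): joint speeds.
- robot.read_joint_torque(): joint torques, N m.
- robot.read_eef_pos(): TCP position.
- robot.read_eef_rot(): TCP orientation.
- robot.read_force(): force on the tool from outside, world axes, zero at the start.
- robot.read_ft_torque(): the same for the moment, N m.
- robot.read_grip_width(): finger opening in m.
- robot.read_grasp_force(): force on a finger pad.
Only numpy, scipy, OpenCV 4.12 (cv2) and the standard library are available. Lean on these libraries where they do the work, as an engineer would, in place of code of your own. Each camera call takes 0.05 s, during which the arm holds its last target. There are 200 camera calls.

## Task

Make up two printer repair kits from the stock on the mat: the taller stepper motor, the shaft coupling and the bearing block go into the tray with three pockets, the flat stepper motor and the hot end into the tray with two, each part in the pocket of its own shape, right down on the pocket's floor and the same way up as it stands now. Set the parts down, do not drop them, and leave the fan where it lies.

Things in the scene. Friction and masses are not known exactly. Their poses are not given: they have to be found in the camera images.
- tall_motor: the taller of the two stepper motors: silver end caps, black middle, standing on its back with the shaft up. Body 42 x 42 mm and 40 high, then a 5 mm shaft 22 mm long (top at 62). About 0.28 kg. Origin: centre of the underside; x and y square to the sides, z up along the shaft.
- flat_motor: the flat ('pancake') stepper motor: like the tall one, but the 42 x 42 mm body is only 23 high; 5 mm shaft 22 mm long on top (top at 45), shaft up. About 0.16 kg. Origin: centre of the underside; x and y square to the sides, z up.
- coupling: shaft coupling: plain silver cylinder with dark grooves round its waist and a small hole in the top, 25 mm diameter, 30 high, standing on end. About 35 g. Origin: centre of the underside; z up.
- bearing_block: linear bearing block: plain aluminium block 68 mm long (x), 40 wide (y), 26 high (z), a bearing bore showing in each end and four screw holes in the top. About 0.15 kg. Origin: centre of the underside.
- hot_end: printer hot end lying flat, 64 mm long along its x: finned aluminium heat sink (40 long, 24 wide in y, 22 high, x from -32 to +8 mm: grip it across y here, centred at x = -12), then a copper heater block (20 wide, x 12 to 24) and a brass nozzle that points to +x. About 70 g. Origin: middle of its length and width, at the level it rests on; z up.
- z_tray: Grey kit tray, dark pocket floors, fixed, 231 long (x) x 82 wide (y) x 12 mm high; pockets 7 deep, floors 5 mm above the origin. Origin: centre of underside, x along the row, z up. Three pockets, all at y = 0: square 58 x 58 at x = -74.5 (tall motor), round 41 diameter at x = -13 (coupling), oblong 84 long x 56 wide at x = +61.5 (bearing block, lengthwise).
- extruder_tray: Grey kit tray, dark pocket floors, fixed, 176 long (x) x 82 wide (y) x 12 mm high; pockets 7 deep, floors 5 mm above the origin. Origin: centre of underside, x along the row, z up. Two pockets, both at y = 0: square 58 x 58 at x = -47 (flat motor), oblong 82 long x 42 wide at x = +35 (hot end, lengthwise, nozzle to either end).
- fan: small black square axial fan with a grey hub and blades, lying flat among the stock, 40 x 40 x 20 mm, 30 g. Not part of either kit: stays. Origin: centre of the underside.
Things that resemble listed ones, but are neither listed nor needed, are in the scene too. Leave any purple look-alike of the bearing_block alone.

How it is judged:
At the end, for the whole second after the job is handed in: Each of the five parts is at rest in its own pocket of its tray: within 14 mm of the pocket's centre along and across the tray, at most 2.5 mm above its floor, tilted under 0.1 rad. The fan is within 25 mm of where it was (x of tall_motor in the frame of z_tray between -0.0885 and -0.0605 m and y of tall_motor in the frame of z_tray between -0.014 and 0.014 m and z of each of tall_motor, coupling, bearing_block in the frame of z_tray below 0.0075 m and angle between each of tall_motor, coupling, bearing_block, flat_motor, hot_end's own z axis and vertical below 0.1 rad and linear speed of each of tall_motor, coupling, bearing_block, flat_motor, hot_end below 0.02 m/s and angular speed of each of tall_motor, coupling, bearing_block, flat_motor, hot_end below 0.2 rad/s and x of coupling in the frame of z_tray between -0.027 and 0.001 m and y of coupling in the frame of z_tray between -0.014 and 0.014 m and x of bearing_block in the frame of z_tray between 0.0475 and 0.0755 m and y of bearing_block in the frame of z_tray between -0.014 and 0.014 m and x of flat_motor in the frame of extruder_tray between -0.061 and -0.033 m and y of flat_motor in the frame of extruder_tray between -0.014 and 0.014 m and z of each of flat_motor, hot_end in the frame of extruder_tray below 0.0075 m and x of hot_end in the frame of extruder_tray between 0.021 and 0.049 m and y of hot_end in the frame of extruder_tray between -0.014 and 0.014 m and distance of fan from where it was at the start of the episode below 0.025 m); the robot touches nothing.
It fails at once if a kit part is dropped: it falls free of the gripper by more than about 30 mm ((contact force between tall_motor and the fingers below 0.05 N and linear speed of tall_motor above 0.78 m/s) or (contact force between coupling and the fingers below 0.05 N and linear speed of coupling above 0.78 m/s) or (contact force between bearing_block and the fingers below 0.05 N and linear speed of bearing_block above 0.78 m/s) or (contact force between flat_motor and the fingers below 0.05 N and linear speed of flat_motor above 0.78 m/s) or (contact force between hot_end and the fingers below 0.05 N and linear speed of hot_end above 0.78 m/s)).
It fails at once if the fan is shifted by more than 25 mm (distance of fan from where it was at the start of the episode above 0.025 m).
It also fails if it takes over 122 s, if anything falls off the work surface, if the arm or the gripper's body presses on something with over 40 N, if the wrist force passes 120 N, or if a joint passes its speed limit or range.

## Working session

There is one attempt and no reset: what is moved stays moved. The work goes in short steps, each a Python script; the robot and the scene stay as the last script left them, time stands still between calls to the robot, and variables do not carry over. Pictures are saved under pics/ and viewed, at most 14 in all, crops included, and the job is handed in when it is done.

```bash
mkdir -p pics
python3 - <<'E'
from cell import robot
import cv2,numpy as np
for n in("top","scene"):
    p,d=robot.camera(n); cv2.imwrite(f"pics/{n}0.png",p[:,:,::-1]); np.savez(f"{n}0.npz",p=p,d=d)
    c=robot.calibration(n); print(n,c)
print(robot.read_t())
E
```

```text
top {'fx': 444.7763566246214, 'fy': 444.7763566246214, 'cx': 280.77476036071505, 'cy': 201.42529543013262, 'world_from_camera': array([[-0.08772553,  0.97601289, -0.19925628,  0.34409779],
       [-0.9961414 , -0.08646577,  0.01503255,  0.00354302],
       [-0.00255689,  0.19980617,  0.97983211,  0.85864112],
       [ 0.        ,  0.        ,  0.        ,  1.        ]])}
scene {'fx': 457.58659854263465, 'fy': 457.58659854263465, 'cx': 276.5050577329648, 'cy': 209.40787053474318, 'world_from_camera': array([[-0.8518429 , -0.35228398,  0.38763343,  0.79394763],
       [ 0.52374109, -0.58369971,  0.62047556,  0.48744285],
       [ 0.00767792,  0.73156725,  0.68172605,  0.55880833],
       [ 0.        ,  0.        ,  0.        ,  1.        ]])}
0.1
```

View pics/top0.png

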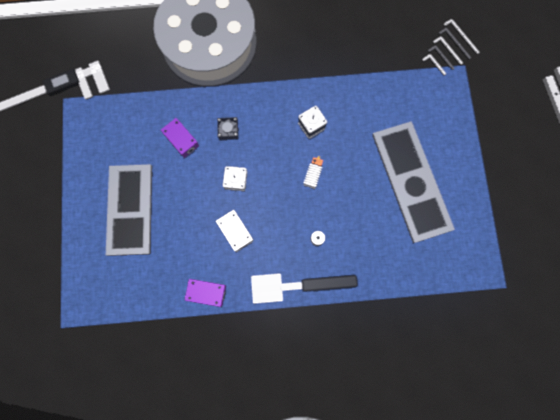

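View pics/scene0.png

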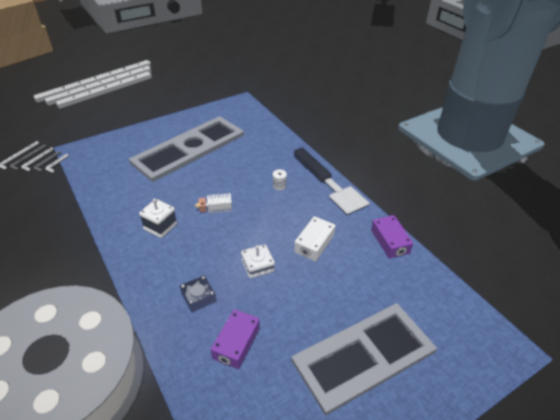

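Top view: the z_tray is at (413,182), the extruder tray (129,209), tall motor (312,120), flat motor (234,178), coupling (318,238), bearing block (234,230), hot end (314,171) with its nozzle up, and the fan (228,128). There are purple decoys at (180,137) and (205,293).

```bash
cat > vis.py <<'E'
import numpy as np,cv2
from cell import robot
def world(n,d):
    c=robot.calibration(n); v,u=np.mgrid[:d.shape[0],:d.shape[1]]
    P=np.stack([(u-c["cx"])/c["fx"]*d,-(v-c["cy"])/c["fy"]*d,-d],-1)
    T=c["world_from_camera"]; return P@T[:3,:3].T+T[:3,3]
def proj(n,p):
    c=robot.calibration(n);T=c["world_from_camera"]; q=(np.array(p)-T[:3,3])@T[:3,:3]
    return c["cx"]+c["fx"]*q[0]/-q[2], c["cy"]-c["fy"]*q[1]/-q[2]
# name: (approx top xy px, z of top face, size)
def rect(W,d,lo,hi,near,r):
    """min-area rectangle (m) of points with lo<z<hi within r of near"""
    m=(d>0)&(W[...,2]>lo)&(W[...,2]<hi)&(np.hypot(W[...,0]-near[0],W[...,1]-near[1])<r)
    X=W[m]; (c,s,a)=cv2.minAreaRect((X[:,:2]*1000).astype(np.float32)); return np.array(c)/1000,s,a,len(X),np.median(X[:,2]),X
E
python3 - <<'E'
from vis import *
np.set_printoptions(precision=4,suppress=True)
Z={n:(np.load(n+"0.npz")) for n in("top","scene")}
D={n:Z[n]["d"] for n in Z}; W={n:world(n,D[n]) for n in Z}
px=dict(tall=(312,120,.04),flat=(234,178,.023),coup=(318,238,.03),block=(234,230,.026),hot=(314,171,.022),fan=(228,128,.02),purp1=(180,137,.02),purp2=(205,293,.02),scraper=(267,288,.005),ztray=(400,160,.012),etray=(129,212,.012))
for v,u in((100,260),(260,280),(280,440),(200,80)): print("mat",W["top"][v,u])
for v,u in((330,260),(180,120),(300,440)): print("mat s",W["scene"][v,u])
for k,(u,v,h) in px.items():
    near=W["top"][v,u][:2]; 
    if k=="ztray": near=W["top"][182,413][:2]
    for n in W:
        r=.14 if "tray" in k else .05
        try: c,s,a,N,z,_=rect(W[n],D[n],h-.007,h+.007,near,r); print(k,n,c,np.round(s,1),round(a,1),N,round(z,4))
        except Exception as e: print(k,n,e)
E
```

```text
mat [ 0.7364  0.0144 -0.0017]
mat [ 0.4046  0.0019 -0.0002]
mat [ 0.3402 -0.2976  0.    ]
mat [ 0.5567  0.3851 -0.0005]
mat s [0.6255 0.1776 0.0006]
mat s [ 0.6899 -0.2452  0.001 ]
mat s [ 0.3718  0.2718 -0.0001]
tall top [ 0.6703 -0.0848] [42.  42.3] 27.0 426 0.0398
tall scene [ 0.6703 -0.0868] [42.7 42.8] 26.0 469 0.0399
flat top [0.5705 0.0769] [41.6 41.8] 80.3 443 0.0227
flat scene [0.5704 0.0753] [43.8 41.9] 80.5 576 0.0227
coup top [ 0.4384 -0.0707] [22.5 24. ] 81.6 139 0.0296
coup scene [ 0.4387 -0.0737] [27.5 22.3] 58.4 122 0.0291
block top [0.4667 0.0844] [68.7 39.9] 27.9 757 0.0255
block scene [0.4671 0.0822] [70.5 40.9] 28.2 835 0.0255
hot top [ 0.5692 -0.0779] [23.8 56.7] 67.0 302 0.0197
hot scene [ 0.57   -0.0811] [27.5 58.4] 65.3 272 0.0191
fan top [0.676  0.0847] [40. 42.] 87.7 275 0.0182
fan scene [0.6756 0.0822] [41.9 40.6] 88.6 534 0.0184
purp1 top [0.6631 0.1805] [69.1 40.1] 35.9 626 0.0249
purp1 scene [0.6638 0.1789] [70.5 40.6] 35.6 1467 0.0254
purp2 top [0.3561 0.1455] [69.2 39.9] 75.1 718 0.0251
purp2 scene [0.3567 0.1439] [69.8 41.1] 74.1 917 0.0251
scraper top [0.3539 0.0312] [98.6 98.8] 85.2 2105 0.0016
scraper scene [0.3543 0.0309] [97.9 98.7] 34.4 1575 0.0011
ztray top [ 0.5437 -0.2947] [234.2 146.4] 15.6 3819 0.0105
ztray scene [ 0.5355 -0.2729] [234.4  88.8] 12.1 2495 0.0107
etray top [0.5293 0.3139] [145.  259.7] 90.0 2942 0.0104
etray scene [0.5279 0.284 ] [ 83.4 177.5] 87.2 6302 0.0109
```

```bash
cat > arm.py <<'E'
from vis import *
from scipy.spatial.transform import Rotation as R
def quat(yaw):  # tool down, closing axis at yaw (rad)
    y=np.array([np.cos(yaw),np.sin(yaw),0]); z=np.array([0,0,-1.])
    q=R.from_matrix(np.stack([np.cross(y,z),y,z],1)).as_quat(); return q[[3,0,1,2]]
def best(p,yaw):
    j0=np.array(robot.read_joint_pos()); c=[]
    for k in(0,np.pi):
        q=quat(yaw+k); j=robot.solve_ik(p,q)
        if j is not None: c.append((np.abs(np.array(j)-j0).max(),tuple(q)))
    return list(min(c)[1])
UP=.15
def pick(xy,yaw,h,F):
    a=[*xy,UP]; robot.move_to(a,best(a,yaw)); robot.move_l([*xy,h])
    robot.close(F); print("width",robot.read_grip_width(),"F",robot.read_grasp_force(),"t",robot.read_t())
    robot.move_l([*xy,UP],v=.2); print("lifted width",robot.read_grip_width(),"fz",robot.read_force()[2])
def place(xy,yaw,h,q=None):
    a=[*xy,UP]; robot.move_to(a,best(a,yaw) if q is None else q); robot.move_l([*xy,h+.012],v=.2); robot.move_l([*xy,h],v=.04)
    robot.hold(.2); print("down fz",robot.read_force()[2]); robot.let_go(); robot.move_l([*xy,UP],v=.2); print("t",robot.read_t())
E
python3 - <<'E'
from vis import *
np.set_printoptions(precision=4,suppress=True)
for n in("top","scene"):
    d=np.load(n+"0.npz")["d"]; W=world(n,d)
    for k,near in(("ztray",(.54,-.272)),("etray",(.528,.285))):
        c,s,a,N,z,X=rect(W,d,.0085,.016,near,.128 if k[0]=="z" else .105); print(k,n,c,np.round(s,1),round(a,2),N,round(z,4))
    # hot end: profile along its axis
    c,s,a,N,z,X=rect(W,d,.012,.03,(.5695,-.0795),.045); print("hot",n,c,s,a)
    c,s,a,N,z,X=rect(W,d,.0035,.03,(.5695,-.0795),.045); print("hot low",n,c,s,a)
    ax=np.array([np.cos(np.radians(-23.5)),np.sin(np.radians(-23.5))])
    t=(X[:,:2]-[.5695,-.0795])@ax
    for b in np.arange(-.04,.04,.004):
        m=(t>=b)&(t<b+.004)
        if m.any(): print(round(b,3),m.sum(),round(X[m,2].max(),4),end=" | ")
    print()
from arm import *
print(R.from_quat(np.roll(robot.read_eef_rot(),-1)).as_matrix())
for p,y in(((.67,-.086),116.5),((.47,-.3),106),((.6,-.25),106),((.48,.29),87),((.56,.285),87),((.438,-.072),106)):
    print([robot.solve_ik([*p,z],quat(np.radians(y+k))) is not None for z in(.01,.15) for k in(0,180)])
E
```

```text
ztray top [ 0.5365 -0.27  ] [231.3  83.8] 12.53 2503 0.0115
etray top [0.5286 0.2866] [ 83.8 176.2] 87.33 2003 0.0114
hot top [ 0.5713 -0.0789] (23.90763282775879, 61.85205078125) 66.9026107788086
hot low top [ 0.5713 -0.0679] (56.901451110839844, 82.64688873291016) 80.94733428955078
-0.036 1 0.0037 | -0.032 33 0.0227 | -0.028 22 0.0247 | -0.024 21 0.0238 | -0.02 28 0.0243 | -0.016 29 0.0239 | -0.012 27 0.0232 | -0.008 26 0.0236 | -0.004 22 0.0236 | -0.0 17 0.023 | 0.004 27 0.0243 | 0.008 27 0.0257 | 0.012 21 0.0203 | 0.016 18 0.0213 | 0.02 21 0.0213 | 0.024 14 0.0206 | 0.028 5 0.0147 | 0.032 4 0.0123 | 
ztray scene [ 0.5356 -0.2734] [234.3  87.9] 12.2 1575 0.0117
etray scene [0.5278 0.284 ] [ 83.2 177.3] 87.11 4316 0.0115
hot scene [ 0.5718 -0.0819] (27.53376007080078, 62.34272003173828) 65.26132202148438
hot low scene [ 0.5716 -0.0819] (27.53376007080078, 62.781978607177734) 65.26132202148438
-0.032 3 0.0219 | -0.028 30 0.0235 | -0.024 32 0.0234 | -0.02 30 0.0235 | -0.016 34 0.0235 | -0.012 31 0.0243 | -0.008 28 0.0227 | -0.004 29 0.0235 | -0.0 32 0.0243 | 0.004 35 0.0232 | 0.008 29 0.0228 | 0.012 12 0.0193 | 0.016 35 0.0204 | 0.02 30 0.0212 | 0.024 28 0.0209 | 0.028 9 0.016 | 0.032 5 0.0146 | 
[[-0.9493  0.3143 -0.0004]
 [ 0.3143  0.9493 -0.0015]
 [-0.0001 -0.0016 -1.    ]]
[True, True, True, True]
[True, True, True, True]
[True, True, True, True]
[True, True, True, True]
[True, True, True, True]
[True, True, True, True]
```

```bash
cat > poses.py <<'E'
from arm import *
rad=np.radians
ZT=(np.array([.536,-.2717]),rad(12.4)); ET=(np.array([.5282,.2853]),rad(-2.7))
def pk(T,x): return T[0]+x*np.array([np.cos(T[1]),np.sin(T[1])])
Q=np.pi/2
E
python3 - <<'E'
from poses import *
robot.let_go()
pick((.5705,.0761),rad(80.4),.010,40)
place(pk(ET,-.047),ET[1]+Q,.0155)
p,d=robot.camera("scene"); cv2.imwrite("pics/s1.png",p[:,:,::-1]); W=world("scene",d)
print(rect(W,d,.022,.034,pk(ET,-.047),.035)[:5],pk(ET,-.047))
E
```

```text
width 0.0404974100035322 F 40.71862041950226 t 4.225
lifted width 0.041087813775287536 fz -2.2315767646819116
down fz 1.079501232185327
t 8.7333
(array([0.48127448, 0.28652576]), (41.38100051879883, 42.666927337646484), 86.81607818603516, 863, np.float64(0.027529102740309952)) [0.48125218 0.287514  ]
```

View pics/s1.png

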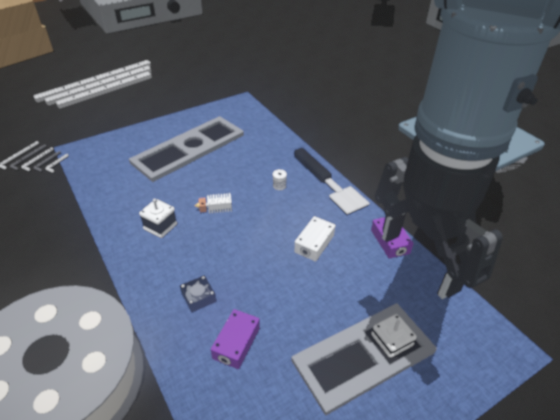

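The flat motor is seated in its pocket at (395,335), with its top at 27.5 mm as expected. Next are the hot end and the bearing block, and the same method should work for both.

Run:
```python
from poses import *
a=rad(-23.7); g=np.array([.571,-.0803])-.012*np.array([np.cos(a),np.sin(a)])
pick(g,a+Q,.010,30)
place(pk(ET,.035-.012),ET[1]+Q,.0155)
pick((.4669,.0833),rad(28+90),.010,40)
place(pk(ZT,.0615),ZT[1]+Q,.0155)
p,d=robot.camera("top"); cv2.imwrite("pics/t2.png",p[:,:,::-1]); W=world("top",d)
print(rect(W,d,.018,.034,pk(ET,.035),.042)[:5],pk(ET,.035))
print(rect(W,d,.022,.036,pk(ZT,.0615),.05)[:5],pk(ZT,.0615))
```

```text
width 0.02305920897208707 F 30.0205135345459 t 11.8417
lifted width 0.023415543217026852 fz -1.2333777294523518
down fz -1.332633275070341
t 16.9
width 0.03886496106688346 F 40.29856324195862 t 19.35
lifted width 0.03912120434321151 fz -2.1248146206412266
down fz 0.5272249758784688
t 24.3333
(array([0.56194965, 0.2849715 ]), (25.13753318786621, 59.37678146362305), 86.79161834716797, 353, np.float64(0.02407011654789082)) [0.56316115 0.28365127]
(array([ 0.59535522, -0.25704483]), (68.48506164550781, 41.180301666259766), 11.775635719299316, 691, np.float64(0.030417732192628444)) [ 0.59606535 -0.25849378]
```

View pics/t2.png

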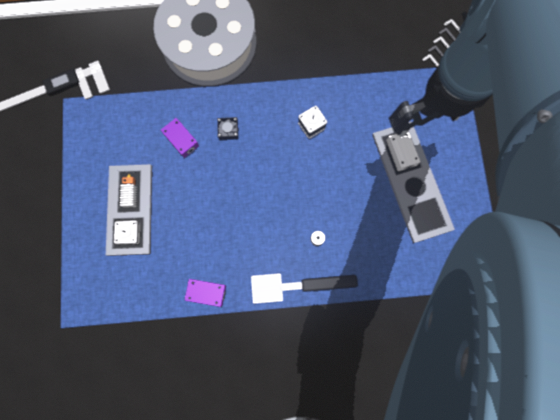

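The hot end is seated at (128,191) and the block at (404,152), with heights as expected. That leaves the tall motor and the coupling.

Run:
```python
from poses import *
pick((.4386,-.072),rad(102.4),.012,30)
place(pk(ZT,-.013),ZT[1]+Q,.0175)
pick((.6703,-.0858),rad(26.5+90),.014,50)
place(pk(ZT,-.0745),ZT[1]+Q,.0195)
robot.move_to([.55,0,.3],best([.55,0,.3],Q)); robot.hold(.3)
for n in("scene","top"):
    p,d=robot.camera(n); cv2.imwrite(f"pics/{n}3.png",p[:,:,::-1]); W=world(n,d)
    for nm,lo,hi,c,r in(("coup",.029,.04,pk(ZT,-.013),.022),("tall",.04,.05,pk(ZT,-.0745),.035),("block",.026,.036,pk(ZT,.0615),.05),("flat",.024,.032,pk(ET,-.047),.035),("hot",.018,.034,pk(ET,.035),.042),("fan",.012,.026,(.676,.0835),.04)):
        try: print(n,nm,rect(W,d,lo,hi,c,r)[:5],np.round(c,4))
        except Exception as e: print(n,nm,"none")
```

```text
width 0.02402532074876147 F 29.130196273326874 t 27.0
lifted width 0.023673950246111717 fz -0.8498680453177799
down fz -0.1346178377031257
t 31.5583
width 0.041275152194572784 F 52.444226145744324 t 34.0417
lifted width 0.04110869281390627 fz -3.3245388744579087
down fz -0.7093540704262564
t 38.6917
scene coup (array([ 0.52211761, -0.27463254]), (24.641754150390625, 22.376083374023438), 21.695959091186523, 91, np.float64(0.03448298071097777)) [ 0.5233 -0.2745]
scene tall (array([ 0.46339984, -0.28759705]), (42.658287048339844, 41.113834381103516), 11.483317375183105, 234, np.float64(0.04474034079913419)) [ 0.4632 -0.2877]
scene block (array([ 0.59579291, -0.25850571]), (69.3713607788086, 42.8599853515625), 13.054688453674316, 477, np.float64(0.03065441714821726)) [ 0.5961 -0.2585]
scene flat (array([0.48134338, 0.2863956 ]), (41.71770477294922, 43.31697082519531), 85.99749755859375, 829, np.float64(0.027619616438289585)) [0.4813 0.2875]
scene hot (array([0.56213873, 0.28189981]), (25.127351760864258, 61.89162826538086), 86.91796112060547, 827, np.float64(0.024299298764508204)) [0.563
[... 200 characters left out ...]
0.27328265]), (23.10208511352539, 24.519495010375977), 26.84907341003418, 135, np.float64(0.03443088740705902)) [ 0.5233 -0.2745]
top tall (array([ 0.46354645, -0.28635974]), (41.71091842651367, 42.14799880981445), 13.43350601196289, 486, np.float64(0.04492686272966284)) [ 0.4632 -0.2877]
top block (array([ 0.59593079, -0.25751031]), (69.35795593261719, 41.843963623046875), 11.573868751525879, 701, np.float64(0.030608307275613922)) [ 0.5961 -0.2585]
top flat (array([0., 0.]), (0.0, 0.0), 0.0, 0, np.float64(nan)) [0.4813 0.2875]
top hot (array([0., 0.]), (0.0, 0.0), 0.0, 0, np.float64(nan)) [0.5632 0.2837]
top fan (array([0., 0.]), (0.0, 0.0), 0.0, 0, np.float64(nan)) [0.676  0.0835]
  return _methods._mean(a, axis=axis, dtype=dtype,
  ret = ret.dtype.type(ret / rcount)
```

View pics/scene3.png

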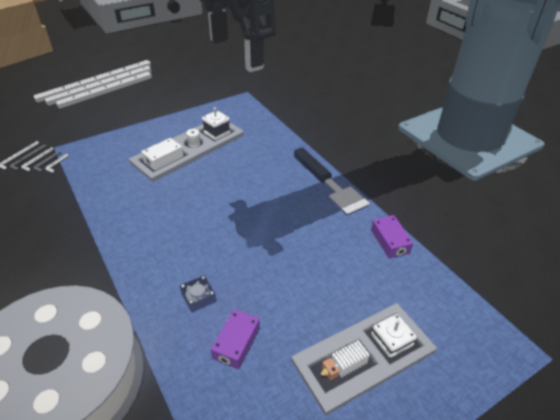

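View pics/top3.png

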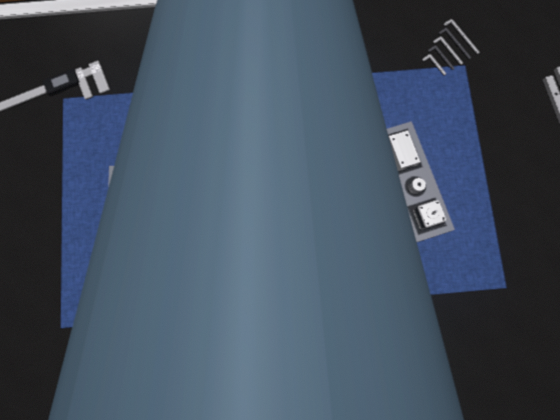

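The scene view shows all five parts upright in their pockets: block (162,153), coupling (193,138), tall motor (216,124), hot end (346,358) and flat motor (394,333). The fan is still at (198,292). The top view confirms the z_tray; the arm hides the rest. Measured positions are within 2 mm of the pocket centres, and the heights show the parts on the floors.

```bash
python3 -c "
from cell import robot
print(robot.close_job())"
```

```text
the job is handed in; nothing more can be done
None
```

I handed the job in after about 40 s of the 122 s: all five parts measured upright on their pocket floors, within about 2 mm of the centres, and the fan hasn't moved; no verdict came back.

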